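# Lock the reel of the skein winder

## Task

Lock the winder's reel before the next skein goes on: with one fingertip press the orange spring catch bar right down and keep it down while the other fingertip pushes the black tab, sliding the steel bolt until it is fully home in the reel's flange. Then let the catch spring back up so that it holds the bolt, and draw the hand clear. Leave the other things on the bench where they are.

Things in the scene. Friction and masses are not known exactly. Their poses are not given: they have to be found in the camera images.
- winder: Fixed bench winder on a brown board 170 x 435 x 18 mm. Origin on the work surface, z up; the board spans x -75..95, y -135..300 mm. Bolt on axis x 25, z 36 mm, sliding to +y; orange catch bar beside it at x -25. Guide staples at y -55 and 75 (top z 48). Reel (two 150 mm flanges, level axle) from y 130, top z 173; green motor box at the +y end, top z 163 mm.
- bolt (a joint): Bolt travel along the winder's +y, m: 0 back, 0.040 fully home on its stop, tip in the reel flange. Starts at 0 to 0.005. Drag about 2.5 N plus 12 N per m/s; stays where left. With the catch up it is blocked at 0.008; on the way the catch, if let go, snaps up between rack teeth (10 mm apart) and blocks it again. From 0.036 the released catch rises behind the last tooth and holds it home.
- catch (a joint): Downward travel of the catch bar, m: 0 fully up, 0.009 fully down on its stop. Its spring pushes up with about 3 N at the top and 7 N at the bottom. It frees the bolt from about 0.007 and springs up by itself when let go.
- bolt_push (a point): Rear face of the bolt's black upright tab, to be pushed towards the winder's +y; moves with the bolt (winder x 25 mm, y = bolt value, z 78 mm). The tab is 32 mm wide (x), from here 8 mm thick (to +y), top at z 88 mm. The bolt's bar under and behind it is 12 mm square, top at z 42 mm; nothing higher lies within 45 mm behind the tab. Axes as the winder's.
- catch_top (a point): Centre of the top of the orange catch bar: winder x -25, y 5 mm, z 68 mm when up, 59 mm when fully down. The bar is flat, 32 mm wide (x) and 86 mm long (y), and moves only straight down, so a fingertip may slide along it. Its centre line is parallel to the bolt's, 50 mm to the side. Axes as the winder's.
- bobbin: Loose empty wooden bobbin standing on the board near its -y end, 34 mm diameter, 60 mm high; origin at the centre of its underside. Leave it.
- spool: Loose blue spool standing on the board near its -y end, 40 mm diameter, 45 mm high; origin at the centre of its underside. Leave it.
- oil: Amber oil bottle on the bench, 44 mm diameter, 110 mm high; origin at the centre of its underside. Leave it.
- cone: Cardboard cone standing on the bench, 70 mm diameter at the foot, 140 mm high; origin at the centre of its underside. Leave it.
- shuttle: Dark wooden weaving shuttle lying on the bench, 170 x 36 x 24 mm, long axis its x; origin at the centre of its underside. Leave it.
- mug: Blue mug on the bench, 80 mm diameter, 90 mm high; origin at the centre of its underside. Leave it.
- brush: Brush with a wooden handle lying on the bench, 200 x 42 x 20 mm, long axis its x, handle to -x; origin at the centre of its underside. Leave it.

How it is judged (in metres and radians):
On the way, in this order (a step that is already met when the one before it is completed fails the run):
1. the catch is pressed down by the fingers while the bolt is still back (value of joint catch above 0.0065 m and value of joint bolt below 0.012 m and contact force between the fingers and winder above 1 N), for 0.1 s.
2. the bolt is fully home with the catch still held down by the fingers (value of joint bolt above 0.036 m and value of joint catch above 0.005 m and contact force between the fingers and winder above 1 N), for 0.05 s.
At the end, for the whole second after the job is handed in: The bolt is home (0.035 m or more of 0.040) and at rest, the catch has sprung up (within 2 mm of its top) and holds it, and each of the seven loose things is within 25 mm of where it was (value of joint bolt above 0.035 m and value of joint catch below 0.002 m and velocity of joint bolt below 0.005 m/s and distance of each of bobbin, spool, oil, cone, shuttle, mug, brush from where it was at the start of the episode below 0.025 m); the robot touches nothing.
It fails at once if the catch was let up while the bolt was part-way (value of joint bolt between 0.013 and 0.034 m and value of joint catch below 0.004 m).
It fails at once if another thing on the bench was lifted, knocked or shifted by more than 25 mm (distance of any of bobbin, spool, oil, cone, shuttle, mug, brush from where it was at the start of the episode above 0.025 m).
It also fails if it takes over 35 s, if anything falls off the work surface, if the arm or the gripper's body presses on something with over 40 N, if the wrist force passes 120 N, or if a joint passes its speed limit or range.

## Robot

A 6-joint arm with a two-finger parallel gripper is mounted at the origin on the work surface. World frame = base frame: x ahead of the robot, y to its left, z up, the work surface at z = 0. Lengths are in mm, angles in rad, forces in N, time in s.
With the tool pointing down it reaches from about 350 to 875 mm from the base axis. Payload 4.2 kg.
Tool frame: the origin (TCP) lies on the centre line of the jaws, within the pads' length; the fingertips stand r.tip_extent ahead of it and the grasp point (between the pads) lies 3 mm ahead of it (r.tip_extent is the distance from the TCP to the fingertips, in mm); z points along the fingers, y is the line along which they close (so a half turn about z gives the same grasp; the last joint's range is limited). The gripper opens to 85 mm and grips with 20 to 120 N. Pads are 22 mm wide; open, the fingers measure 114 mm over their backs; the gripper's body (76 mm by 85 mm) begins 54 mm behind the grasp point. The pads swing forward as they close: fully open they stand 13 mm farther back than shut.
Start: joints at [-0.938, 0.385, 0.008, 0, -1.194, -0.259], TCP at [228.236, -581.814, 253.312] pointing down, gripper open.
Joint ranges: [-3.14, 3.14], [-1.21, 2.06], [-1.07, 1.41], [-3.16, 2.05], [-2.99, -0.16], [-3.1, 3.1]. Speed limits (rad/s): [2.79, 2.79, 3.14, 3.14, 3.14, 3.14].

## Interface

Orientations are given as [roll, pitch, yaw] about the fixed x, y, z axes, in that order (R = Rz(yaw) Ry(pitch) Rx(roll)).
In Python, from plant import r gives the robot as it stands.
- The arm moves only by the shell command python3 -m creep 'ROWS' [FORCE]. ROWS is JSON, a list of rows, each an object with "rot": the turn, a rotation vector about the tool's x, y, z in units of 60 degrees (1.0 is 60 degrees), a list of three; "slide": the shift along the tool's x, y, z in units of 50 cm (1.0 is 50 cm), a list of three; "grip": the closure, from 0 (fully open) to 1 (shut). In form: [{"rot": [wx, wy, wz], "slide": [tx, ty, tz], "grip": grip}, ...]. A call has 1 to 5 rows; each row is the pose to reach, as a shift and turn from the pose commanded when the call began, along the tool's axes at that moment; what a row does not reach only later rows make up. A row lasts 1/10 s, in which the tool goes at most 50 mm and 8.59 degrees, less where a joint would pass 70% of its speed; a pose out of reach is approached as far as the arm can. A call with a number of a shift or a turn outside -1 to 1 is refused whole. A call with a gripper value outside its range is refused whole. The fingers move at their own pace and stop on an object; FORCE is the grip in N (left out, the last holds). Time passes only in rows, so rows that repeat a pose let the fingers close. It gives the time, the measured TCP pose, the force, the opening and the grip force at its end, in the units of the state.
- r.get_obs(): the state, without advancing time (a new reading comes with each control period).
- r.get_image(name): name is "scene" or "top"; returns the picture (480x640x3 uint8, red, green, blue); there is no depth.
- r.camera_info(name): a dict with "mtx" (3x3 intrinsics, pixels), "world_to_cam" (4x4, takes a point from world to camera coordinates). Camera axes: x right, y down, z forward; pixel columns grow to the right and rows downward; lengths in mm; the calibration is good to about 2 mm. A picture is of the moment at which its call begins. camera_info takes no time and is no camera call.
- r.job_done(): hands the job in; it is judged then, once.
The state is a dict: "time": time; "qpos": joint angles; "qvel": joint speeds; "effort": joint torques, N m; "eef_pos": TCP position; "tool_rot": TCP orientation; "ft_force": force on the tool from outside, world axes, zero at the start; "ft_torque": the same for the moment, N m; "width": opening from 0.0 (shut) to 1.0 (fully open); "grasp_force": force on a finger pad.
Only numpy, scipy, OpenCV 4.12 (cv2) and the standard library are available. Lean on these libraries where they do the work, as an engineer would, in place of code of your own. Each camera call takes 0.05 s, during which the arm holds its last target. There are 200 camera calls.

## Working session

There is one attempt and no reset: what is moved stays moved. The work goes in short steps, Python scripts to look and compute and a shell command to move; the robot and the scene stay as the last step left them, time stands still between calls to the robot, and variables do not carry over. Pictures are saved under pics/ and viewed, at most 10 in all, crops included, and the job is handed in when it is done.

```bash
mkdir -p pics; python3 - <<'E'
from plant import r
import cv2,numpy as np
for n in("scene","top"):
    im=r.get_image(n); cv2.imwrite(f"pics/{n}0.png",im[:,:,::-1])
    c=r.camera_info(n); print(n,np.round(c["mtx"],1).tolist(),np.round(c["world_to_cam"],3).tolist())
o=r.get_obs(); print({k:np.round(v,3).tolist() for k,v in o.items()}, r.tip_extent)
E
```

```text
scene [[536.0, 0.0, 322.0], [0.0, 536.0, 238.0], [0.0, 0.0, 1.0]] [[-0.787, 0.616, -0.018, 436.648], [0.469, 0.579, -0.667, -200.741], [-0.4, -0.534, -0.745, 1128.442], [0.0, 0.0, 0.0, 1.0]]
top [[547.9, 0.0, 311.2], [0.0, 547.9, 239.0], [0.0, 0.0, 1.0]] [[0.013, -0.999, -0.031, -7.311], [-0.993, -0.009, -0.117, 576.663], [0.117, 0.033, -0.993, 852.483], [0.0, 0.0, 0.0, 1.0]]
{'time': 0.1, 'qpos': [-0.938, 0.385, 0.007, -0.0, -1.194, -0.259], 'qvel': [0.001, -0.002, 0.003, 0.003, 0.001, 0.0], 'effort': [-0.001, -39.332, 18.893, 4.198, -0.003, 0.0], 'eef_pos': [228.073, -581.385, 252.332], 'tool_rot': [3.14, -0.0, -2.768], 'ft_force': [-1.041, -0.864, 0.831], 'ft_torque': [0.015, -0.018, 0.057], 'grasp_force': 0.0, 'width': 0.996} 22.0
```

View pics/scene0.png

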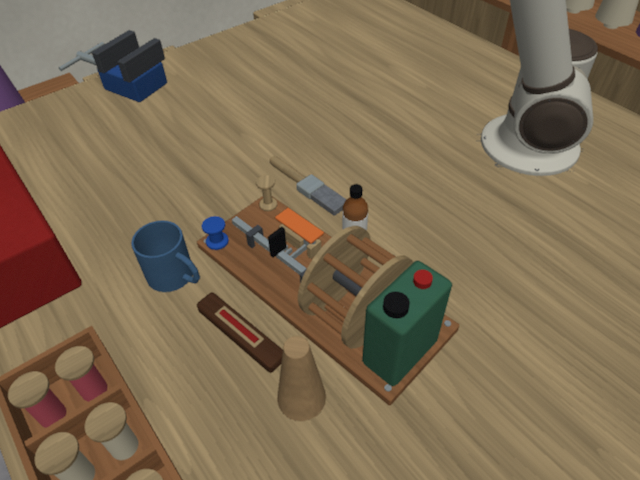

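View pics/top0.png

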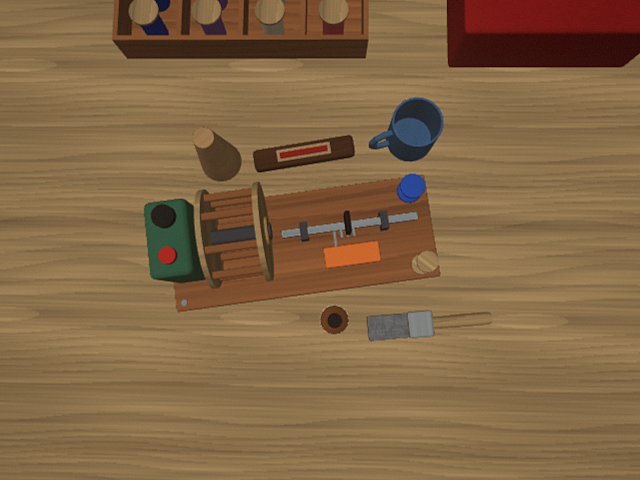

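The top view shows the orange bar at about (352,254), the black tab at (348,222), the spool at (411,187) and the bobbin at (426,262). The winder's +y points image left, close to world +y, with a small yaw. In the scene view the tab is at (277,242) and the bar at (299,225).

```bash
cat > h.py <<'E'
import numpy as np,cv2
from plant import r
def ray(n,px):
    c=r.camera_info(n);T=np.array(c["world_to_cam"]);K=np.array(c["mtx"])
    R=T[:3,:3];o=-R.T@T[:3,3];d=R.T@np.linalg.solve(K,[px[0],px[1],1]);return o,d
def onz(n,px,z):
    o,d=ray(n,px);return o+d*(z-o[2])/d[2]
def tri(a,b):
    A=np.zeros((3,3));v=np.zeros(3)
    for o,d in(a,b):
        d=d/np.linalg.norm(d);P=np.eye(3)-np.outer(d,d);A+=P;v+=P@o
    return np.linalg.solve(A,v)
def blob(mask,win):
    m=np.zeros(mask.shape,np.uint8);x0,y0,x1,y1=win;m[y0:y1,x0:x1]=mask[y0:y1,x0:x1]
    cs,_=cv2.findContours(m,cv2.RETR_EXTERNAL,cv2.CHAIN_APPROX_NONE);return max(cs,key=cv2.contourArea)
def proj(n,p):
    c=r.camera_info(n);q=np.array(c["world_to_cam"])[:3]@[*p,1];q=np.array(c["mtx"])@q;return q[:2]/q[2]
E
python3 - <<'E'
from h import *
I={n:cv2.imread(f"pics/{n}0.png") for n in("scene","top")}
def org(im):
    h=cv2.cvtColor(im,cv2.COLOR_BGR2HSV);return cv2.inRange(h,(5,190,150),(18,255,255))
rects={}
for n,w in(("scene",(265,195,335,250)),("top",(310,235,390,275))):
    c=blob(org(I[n]),w);q=cv2.minAreaRect(c);rects[n]=q;print(n,q,cv2.contourArea(c))
b=cv2.boxPoints(rects["top"]);W=np.array([onz("top",p,68) for p in b]);print(W.round(1).tolist())
print("sides",[np.linalg.norm(W[i]-W[i-1]).round(1) for i in range(4)],"c",W.mean(0).round(1))
print("tri bar",tri(ray("scene",rects["scene"][0]),ray("top",rects["top"][0])).round(1))
E=[W[(i+1)%4]-W[i] for i in range(4)];e=max(E,key=np.linalg.norm);e=e*np.sign(e[1]);th=np.arctan2(-e[0],e[1]);print("th",th)
# tab
for n,w in(("scene",(266,225,290,260)),("top",(340,205,356,238))):
    m=(I[n].max(2)<45).astype(np.uint8)*255;c=blob(m,w);print(n,cv2.boundingRect(c),cv2.minAreaRect(c),cv2.contourArea(c))
    x0,y0,x1,y1=w;cv2.imwrite(f"pics/tab_{n}.png",cv2.resize(I[n][y0-30:y1+30,x0-40:x1+40],None,fx=6,fy=6,interpolation=cv2.INTER_NEAREST)[:600,:800])
# board yaw via orange; expected points projected
u=np.array([np.cos(th),np.sin(th),0]);v=np.array([-np.sin(th),np.cos(th),0])
O=W.mean(0)+25*u-5*v;O[2]=0;print("origin",O.round(1))
for nm,p in dict(c1=(-75,-135,18),c2=(95,-135,18),c3=(-75,300,18),tab_top=(25,0,88),tab4=(25,8,88)).items():
    P=O+u*p[0]+v*p[1]+[0,0,p[2]];print(nm,P.round(),proj("top",P).round(1),proj("scene",P).round(1))
E
```

```text
scene ((306.0, 239.0), (0.0, 0.0), 0.0) 0.0
top ((351.7485046386719, 253.98883056640625), (20.537206649780273, 55.17123031616211), 82.23483276367188) 1049.0
[[559.6, -20.5, 68.0], [572.0, -105.0, 68.0], [540.5, -109.3, 68.0], [528.0, -25.2, 68.0]]
sides [np.float64(31.9), np.float64(85.4), np.float64(31.8), np.float64(85.0)] c [550. -65.  68.]
tri bar [548.4 -62.3  28.4]
th 0.14614593992809607
scene (268, 228, 18, 29) ((276.984619140625, 241.87693786621094), (27.039569854736328, 16.620655059814453), 82.87498474121094) 320.0
top (344, 211, 7, 24) ((347.1036682128906, 222.4329071044922), (23.190624237060547, 5.632008075714111), 83.6598129272461) 99.0
origin [575.5 -66.3   0. ]
c1 [ 521. -211.   18.] [440.4 275.5] [267.4 190.3]
c2 [ 689. -186.   18.] [423.9 173.9] [195.8 239.4]
c3 [458. 220.  18.] [175.7 311.3] [461.  322.7]
tab_top [600. -63.  88.] [350.9 219.9] [274.3 228.9]
tab4 [599. -55.  88.] [345.7 220.6] [277.7 231.4]
```

View pics/tab_top.png

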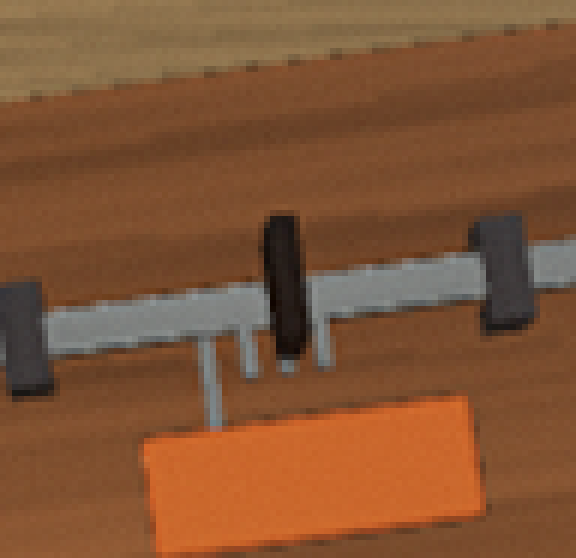

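The bar measures 85 x 32 mm, and the predicted board corners match the image to within 2 px. That puts the winder origin at (575.5, -66.3) with yaw 0.146, and the tab's rear face at roughly 0 to 3 mm. Moving now.

```bash
python3 -m creep '[{"rot":[0,0,-0.7],"slide":[-0.4,0.26,0],"grip":0.58},{"rot":[0,0,-0.7],"slide":[-0.4,0.26,0],"grip":0.58},{"rot":[0,0,-0.7],"slide":[-0.4,0.26,0],"grip":0.58},{"rot":[0,0,-0.7],"slide":[-0.4,0.26,0],"grip":0.58},{"rot":[0,0,-0.7],"slide":[-0.4,0.26,0],"grip":0.58}]' 20
cat > go.py <<'E'
import sys
from h import *
from scipy.spatial.transform import Rotation as Ro
O=np.array([575.5,-66.3,0]);th=0.146
a=[float(s) for s in sys.argv[1:4]] # winder x,y and tip z
W=Ro.from_euler("z",th).as_matrix();o=r.get_obs()
R=Ro.from_euler("xyz",o["tool_rot"]).as_matrix();te=r.tip_extent
t=O+W@[a[0],a[1],0];t[2]=a[2]+te
G=Ro.from_euler("xyz",[np.pi,0,th-np.pi/2]).as_matrix()
p=np.array(o["eef_pos"])
print("slide",(R.T@(t-p)/500).round(4),"rot",(Ro.from_matrix(R.T@G).as_rotvec()/np.radians(60)).round(4))
print("now winder",(W.T@(p-O)).round(1),"tip z",round(p[2]-te,1),"tip_ext",te,"F wndr",(W.T@o["ft_force"]).round(2),"width",round(o["width"],3),"t",o["time"])
E
python3 go.py 0 -22 200
```

```text
time: 0.6
eef_pos: [367.8, -385.4, 253.1]
tool_rot: [3.141, 0.0, -2.028]
ft_force: [0.4, -0.4, 0.8]
width: 0.422
grasp_force: 0.0
slide [-0.7198 -0.1159  0.0623] rot [ 4.00e-04  5.00e-04 -5.76e-01]
now winder [-251.9 -285.5  253.1] tip z 231.1 tip_ext 22.0 F wndr [ 0.33 -0.41  0.79] width 0.422 t 0.6
```

```bash
python3 -m creep '[{"rot":[0,0,-0.57],"slide":[-0.45,-0.07,0],"grip":0.58},{"rot":[0,0,-0.57],"slide":[-0.45,-0.07,0],"grip":0.58},{"rot":[0,0,-0.57],"slide":[-0.45,-0.07,0],"grip":0.58},{"rot":[0,0,-0.57],"slide":[-0.45,-0.07,0],"grip":0.58},{"rot":[0,0,-0.57],"slide":[-0.45,-0.07,0],"grip":0.58}]' 
python3 go.py 0 -22 120
```

```text
time: 1.1
eef_pos: [500.4, -199.3, 253.0]
tool_rot: [3.141, 0.0, -1.433]
ft_force: [0.1, -0.2, 0.3]
width: 0.421
grasp_force: 0.0
slide [-0.1987 -0.1859  0.222 ] rot [ 0.0001  0.0004 -0.0075]
now winder [ -93.7 -120.7  253. ] tip z 231.0 tip_ext 22.0 F wndr [ 0.04 -0.18  0.29] width 0.421 t 1.1
```

```bash
python3 -m creep '[{"rot":[0,0,-0.008],"slide":[-0.198,-0.186,0],"grip":0.58},{"rot":[0,0,-0.008],"slide":[-0.198,-0.186,0],"grip":0.58},{"rot":[0,0,-0.008],"slide":[-0.198,-0.186,0],"grip":0.58},{"rot":[0,0,-0.008],"slide":[-0.198,-0.186,0.1],"grip":0.58},{"rot":[0,0,-0.008],"slide":[-0.198,-0.186,0.2],"grip":0.58}]' 
python3 -m creep '[{"rot":[0,0,0],"slide":[0,0,0.06],"grip":0.58},{"rot":[0,0,0],"slide":[0,0,0.06],"grip":0.58}]'
python3 go.py 0 -22 72; python3 - <<'E'
from h import *
T=r.get_image("top")[:,:,::-1];S=r.get_image("scene")[:,:,::-1]
a=cv2.resize(T[150:300,270:470],None,fx=2,fy=2);b=cv2.resize(S[110:260,200:400],None,fx=2,fy=2)
cv2.imwrite("pics/near1.png",np.hstack([cv2.resize(T[170:290,280:400],(400,400)),cv2.resize(S[150:270,230:350],(400,400))]))
E
```

```text
time: 1.6
eef_pos: [579.4, -90.2, 153.0]
tool_rot: [-3.138, 0.0, -1.427]
ft_force: [0.0, 0.2, -1.3]
width: 0.419
grasp_force: 0.0
time: 1.8
eef_pos: [574.3, -91.7, 118.0]
tool_rot: [3.13, 0.001, -1.43]
ft_force: [-0.5, -0.2, -0.4]
width: 0.417
grasp_force: 0.0
slide [-0.0059 -0.0102  0.048 ] rot [ 0.0113  0.0014 -0.0052]
now winder [ -4.8 -25.  118. ] tip z 96.0 tip_ext 22.0 F wndr [-0.5  -0.11 -0.36] width 0.417 t 1.8
```

View pics/near1.png

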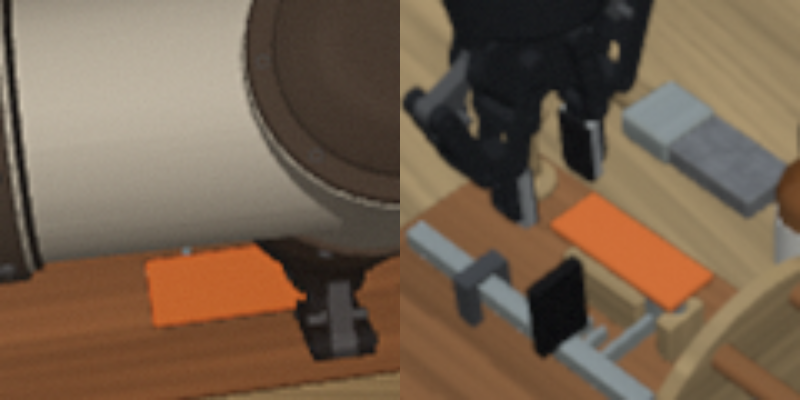

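```bash
python3 go.py 0 -22 72; python3 - <<'E'
from h import *
o=r.get_obs();th=0.146
u=np.array([np.cos(th),np.sin(th),0]);v=np.array([-np.sin(th),np.cos(th),0])
for sx in(-25,25):
  for sy in (-11,11):
    P=np.array(o["eef_pos"])+u*sx+v*sy-[0,0,22];q=proj("scene",P);print(sx,sy,((q-[230,150])/.3+[400,0]).round())
E
```

```text
slide [-0.0076 -0.0015  0.0594] rot [ 0.0002 -0.0007 -0.0039]
now winder [ -0.7 -25.8 123.7] tip z 101.7 tip_ext 22.0 F wndr [-0.24 -0.48 -0.24] width 0.421 t 1.9
-25 -11 [569. 152.]
-25 11 [600. 173.]
25 -11 [494. 205.]
25 11 [525. 227.]
```

The projected fingertips agree with the picture, with the far tip near (598,180) and the near tip near (525,225). Now I'll settle and descend gently.

```bash
python3 -m creep '[{"rot":[0,0,-0.004],"slide":[-0.008,-0.001,0.02],"grip":0.58},{"rot":[0,0,-0.004],"slide":[-0.008,-0.001,0.035],"grip":0.58},{"rot":[0,0,-0.004],"slide":[-0.008,-0.001,0.05],"grip":0.58},{"rot":[0,0,-0.004],"slide":[-0.008,-0.001,0.05],"grip":0.58},{"rot":[0,0,-0.004],"slide":[-0.008,-0.001,0.05],"grip":0.58}]' >/dev/null
python3 go.py 0 -22 62
```

```text
slide [ 0.0007 -0.0013  0.0288] rot [-0.0001 -0.0001 -0.0004]
now winder [ -0.7 -21.6  98.4] tip z 76.4 tip_ext 22.0 F wndr [-0.16 -1.1  -0.28] width 0.42 t 2.4
```

```bash
python3 -m creep '[{"rot":[0,0,0],"slide":[0,-0.001,0.008],"grip":0.58},{"rot":[0,0,0],"slide":[0,-0.001,0.016],"grip":0.58},{"rot":[0,0,0],"slide":[0,-0.001,0.024],"grip":0.58},{"rot":[0,0,0],"slide":[0,-0.001,0.024],"grip":0.58}]' >/dev/null
python3 go.py 0 -22 60
```

```text
slide [ 0.0007 -0.      0.0086] rot [-0.     -0.0003 -0.0002]
now winder [ -0.  -21.6  86.3] tip z 64.3 tip_ext 22.0 F wndr [-0.46  1.42  4.  ] width 0.422 t 2.8
```

The 4 N reading at tip z 64.3 fits the spring law. Next I'll press to the stop.

```bash
python3 -m creep '[{"rot":[0,0,0],"slide":[0,0,0.004],"grip":0.58},{"rot":[0,0,0],"slide":[0,0,0.008],"grip":0.58},{"rot":[0,0,0],"slide":[0,0,0.0105],"grip":0.58},{"rot":[0,0,0],"slide":[0,0,0.0105],"grip":0.58},{"rot":[0,0,0],"slide":[0,0,0.0105],"grip":0.58}]' >/dev/null
python3 go.py 0 -22 58.5
```

```text
slide [ 0.0007 -0.0001  0.0022] rot [-0.0005 -0.0003 -0.0002]
now winder [ -0.  -21.6  81.6] tip z 59.6 tip_ext 22.0 F wndr [-0.53  1.5   4.94] width 0.417 t 3.3
```

```bash
python3 -m creep '[{"rot":[0,0,0],"slide":[0,0,0.002],"grip":0.58},{"rot":[0,0,0],"slide":[0,0,0.004],"grip":0.58},{"rot":[0,0,0],"slide":[0,0,0.004],"grip":0.58}]' >/dev/null
python3 go.py 0 -22 57
```

```text
slide [0.0007 0.     0.002 ] rot [-0.0006 -0.0004 -0.    ]
now winder [  0.  -21.6  80. ] tip z 58.0 tip_ext 22.0 F wndr [-2.72  0.74  7.69] width 0.42 t 3.6
```

```bash
python3 -m creep '[{"rot":[0,0,0],"slide":[0,0,0.002],"grip":0.58},{"rot":[0,0,0],"slide":[0,0,0.003],"grip":0.58},{"rot":[0,0,0],"slide":[0,0,0.003],"grip":0.58}]' >/dev/null
python3 go.py 0 29 57
```

```text
slide [-0.1014  0.      0.0017] rot [-0.0007 -0.0008  0.0005]
now winder [  0.  -21.7  79.9] tip z 57.9 tip_ext 22.0 F wndr [-4.55  0.98 14.25] width 0.427 t 3.9
```

The tip has stopped moving and the force is 14 N, so the catch is on its stop. Now I'll push the tab.

```bash
python3 -m creep '[{"rot":[0,0,0],"slide":[-0.008,0,0],"grip":0.58},{"rot":[0,0,0],"slide":[-0.018,0,0],"grip":0.58},{"rot":[0,0,0],"slide":[-0.028,0,0],"grip":0.58},{"rot":[0,0,0],"slide":[-0.038,0,0],"grip":0.58},{"rot":[0,0,0],"slide":[-0.044,0,0],"grip":0.58}]' >/dev/null
python3 go.py 0 29 57
```

```text
slide [-0.0617  0.0029  0.0018] rot [-0.0038 -0.0038  0.0014]
now winder [ 1.5 -1.9 80. ] tip z 58.0 tip_ext 22.0 F wndr [-1.14 -9.8  10.15] width 0.419 t 4.4
```

```bash
python3 -m creep '[{"rot":[0,0,0],"slide":[-0.01,0.001,0],"grip":0.58},{"rot":[0,0,0],"slide":[-0.02,0.001,0],"grip":0.58},{"rot":[0,0,0],"slide":[-0.03,0.001,0],"grip":0.58},{"rot":[0,0,0],"slide":[-0.04,0.001,0],"grip":0.58},{"rot":[0,0,0],"slide":[-0.046,0.001,0],"grip":0.58}]' >/dev/null
python3 go.py 0 29 57
```

```text
slide [-0.0152  0.0028  0.002 ] rot [-0.0047 -0.0033  0.0013]
now winder [ 1.4 21.4 80. ] tip z 58.0 tip_ext 22.0 F wndr [ 0.27 -8.79 11.31] width 0.421 t 4.9
```

```bash
python3 -m creep '[{"rot":[0,0,0],"slide":[-0.006,0,0],"grip":0.58},{"rot":[0,0,0],"slide":[-0.012,0,0],"grip":0.58},{"rot":[0,0,0],"slide":[-0.018,0,0],"grip":0.58},{"rot":[0,0,0],"slide":[-0.018,0,0],"grip":0.58}]' >/dev/null
python3 go.py 0 29 57
```

```text
slide [0.0002 0.0028 0.002 ] rot [-0.0045 -0.0045  0.0002]
now winder [ 1.4 29.1 80. ] tip z 58.0 tip_ext 22.0 F wndr [  1.21 -14.33   8.69] width 0.418 t 5.3
```

```bash
python3 -m creep '[{"rot":[0,0,0],"slide":[-0.003,0,0],"grip":0.58},{"rot":[0,0,0],"slide":[-0.005,0,0],"grip":0.58},{"rot":[0,0,0],"slide":[-0.005,0,0],"grip":0.58}]' >/dev/null
python3 go.py 0 29 57;python3 - <<'E'
from h import *
S=r.get_image("scene")[:,:,::-1]
cv2.imwrite("pics/home.png",cv2.resize(S[180:300,240:400],(800,600)))
E
```

```text
slide [0.0006 0.0027 0.0021] rot [-0.0043 -0.0065 -0.0009]
now winder [ 1.3 29.3 80. ] tip z 58.0 tip_ext 22.0 F wndr [  1.48 -22.77   7.13] width 0.423 t 5.6
```

View pics/home.png

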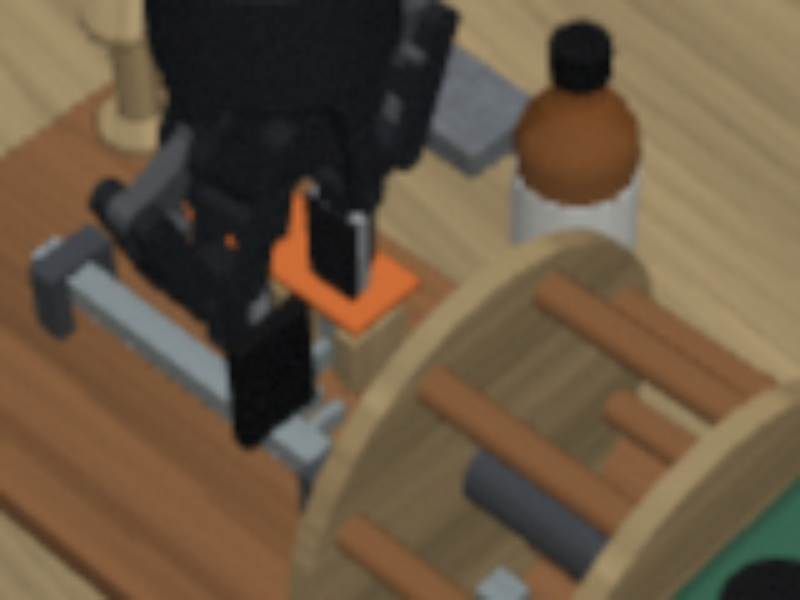

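The bolt is on its stop: tool y is 29.3 ≈ 40−11, and the force rose to 23 N without motion. The crop shows the bolt tip through the flange at (500,585). I'll ease back and lift slowly.

```bash
python3 -m creep '[{"rot":[0,0,0],"slide":[0.005,0,0],"grip":0.58},{"rot":[0,0,0],"slide":[0.01,0,-0.01],"grip":0.58},{"rot":[0,0,0],"slide":[0.01,0,-0.03],"grip":0.58},{"rot":[0,0,0],"slide":[0.01,0,-0.08],"grip":0.58},{"rot":[0,0,0],"slide":[0.01,0,-0.16],"grip":0.58}]' >/dev/null
python3 -m creep '[{"rot":[0,0,0],"slide":[0,0,-0.1],"grip":0.58},{"rot":[0,0,0],"slide":[0,0.1,-0.14],"grip":0.58},{"rot":[0,0,0],"slide":[0,0.2,-0.14],"grip":0.58},{"rot":[0,0,0],"slide":[0,0.3,-0.14],"grip":0.58},{"rot":[0,0,0],"slide":[0,0.4,-0.14],"grip":0.58}]' >/dev/null
python3 -m creep '[{"rot":[0,0,0],"slide":[0,0,0],"grip":0.58},{"rot":[0,0,0],"slide":[0,0,0],"grip":0.58},{"rot":[0,0,0],"slide":[0,0,0],"grip":0.58}]'
python3 go.py 0 29 57;python3 - <<'E'
from h import *
S=r.get_image("scene")[:,:,::-1];T=r.get_image("top")[:,:,::-1]
cv2.imwrite("pics/end.png",np.hstack([cv2.resize(T[140:360,240:510],(400,326)),cv2.resize(S[140:320,180:401],(400,326))]))
h=cv2.cvtColor(T.copy(),cv2.COLOR_BGR2HSV);c=blob(cv2.inRange(h,(5,190,150),(18,255,255)),(310,235,390,275));print(cv2.minAreaRect(c))
E
```

```text
time: 6.95
eef_pos: [376.9, -64.9, 227.8]
tool_rot: [-3.141, 0.0, -1.425]
ft_force: [0.7, 0.1, -0.3]
width: 0.418
grasp_force: 0.0
slide [ 0.0026 -0.3923  0.2979] rot [-0.0007  0.0001 -0.0001]
now winder [-196.3   30.3  227.8] tip z 205.8 tip_ext 22.0 F wndr [ 0.73  0.   -0.31] width 0.418 t 6.95
((351.7545471191406, 254.033447265625), (20.627283096313477, 55.44145202636719), 82.23483276367188)
```

View pics/end.png

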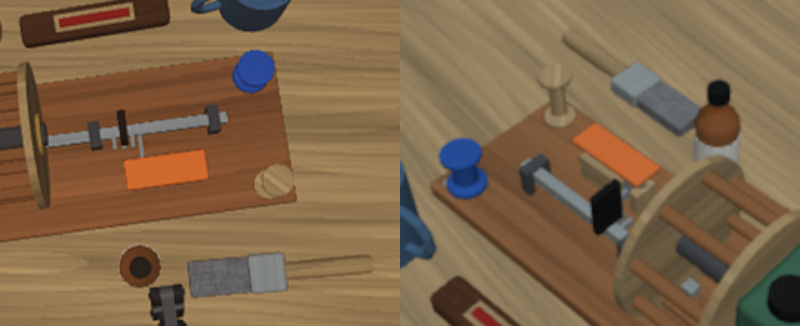

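The orange bar is back at its starting pixels, (351.8, 254.0), so the catch is up. The tab moved about 24 px, which is roughly 38 mm, and the bolt tip shows inside the reel. The loose things in view look unmoved and the hand is clear.

```bash
python3 -c "
from plant import r
print(r.job_done())"
```

```text
the job is handed in; nothing more can be done
None
```

I handed the job in: the bolt is fully home in the reel flange, the catch has sprung back up behind it, the hand is clear and nothing else was disturbed; the hand-in returned no verdict.

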